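Show a calibration standard to the inspection scope

TASK

Slide the cover of the calibration-kit case fully open, draw the tallest of the three standards up out of its well, and tip it so that its connector face (the end that was down in the well) looks squarely into the lens of the inspection scope, centred on the lens and about 45 mm away from it. Finish while holding it there, still and in the air, for the inspection. Do not touch the scope with it, leave the other two standards in their wells, and do not disturb the other things on the bench.

Things in the scene. Friction and masses are not known exactly. Their poses are not given: they have to be found in the camera images.
- case: Fixed grey calibration-kit case, 142 (its x) x 290 (its y) x 100 mm high, origin at the centre of its underside, z up. Its -y half is an open-topped compartment (inside 130 x 133 mm, walls 6 mm) with the standards in it; its +y half is closed, top at 100 mm, and the cover slides over that half when opened.
- mid_well (a point): Mouth of the middle of three wells in the black block inside the case, 45 mm above the bench, axes as the case's. The wells are 18 mm wide, 36 mm deep, 40 mm apart in a row along the case's y; this one is at x = 0, y = -72.5 mm in the case. A standard stands in each, any one in any well.
- cover (a joint): Sliding flat aluminium cover over the compartment, 134 x 134 x 6 mm, its top 107 mm above the bench. Value in m: 0 is shut, 0.135 fully open; it grows as the cover slides along the case's +y. It starts up to 25 mm open, slides against about 1.5 N of friction and stays where it is left.
- cover_grip (a point): Top centre of the black grip bar on the cover, 131 mm above the bench; it moves with the cover, axes as the case's. The bar is 70 mm long along the case's x, 14 mm thick along its y, and stands 24 mm above the cover.
- standard_tall: The standard to show: tallest of three loose metal standards, round, 82 mm long, 100 to 190 g. Origin at the centre of its connector face (lower end, 13 mm above the bench in the well); z along its axis to the cap. From that face: brass connector 14 mm thick to 32 mm, steel collar 24 mm thick to 40 mm (rests on the block), steel body 20 mm thick to 82 mm, to be gripped; cap 95 mm above the bench.
- tall_cap (a point): Centre of the cap end of the tall standard, 82 mm along its z from its connector face.
- standard_hex: Another standard, with a hexagonal head 18 mm across; it stands 26 mm above the block. Stays in its well. Origin at its connector face, z up.
- standard_wide: Another standard, with a broad round head 28 mm in diameter; it stands 18 mm above the block. Stays in its well. Origin at its connector face, z up.
- scope: Fixed bench inspection scope: grey base plate 130 x 75 x 12 mm with two cheeks up to 91 mm that carry a slanting barrel. Origin under it at bench height, z up; its -x side faces roughly towards the robot and the barrel looks that way.
- scope_barrel: The scope's barrel (black, 40 mm in diameter, 120 mm long, white ring light 56 mm in diameter round the lens). Origin at the centre of the lens, flush with the front of the ring light, 125 mm above the bench and 30 mm from the scope's origin towards its -x. Its z is the viewing axis, pointing out of the lens: 50 degrees above level, towards the scope's -x.
- adapter: Bystander: small brass and steel adapter, 40 mm long, lying on the bench.
- torque_wrench: Bystander: steel wrench, 170 mm long, lying on the bench.
- trimmer: Bystander: screwdriver, 170 mm long, lying on the bench.
- mug: Bystander: white mug, 80 mm in diameter, 95 mm high.
- mouse: Bystander: black computer mouse, 105 x 60 x 32 mm.
- screw_tray: Bystander: white open tray, 60 x 90 x 25 mm.
There are look-alikes about, which are no part of the job. What is shaped like the scope but blue is not meant.

How it is judged:
By the outcome, as a careful person would: the job done as asked, in the order asked, and still so for the second after the job is handed in, while the arm keeps its last pose, push and grip.
It also fails if it takes over 48 s, if anything falls off the work surface, if the arm or the gripper's body presses on something with over 40 N, if the wrist force passes 120 N, or if a joint passes its speed limit or range.

ROBOT

A 6-joint arm with a two-finger parallel gripper is mounted at the origin on the work surface. World frame = base frame: x ahead of the robot, y to its left, z up, the work surface at z = 0. Lengths are in mm, angles in rad, forces in N, time in s.
With the tool pointing down it reaches from about 325 to 925 mm from the base axis. Payload 3.1 kg.
Tool frame: the origin (TCP) lies midway between the tips of the shut fingers; the grasp point (between the pads) lies 19 mm behind it (arm.grip_depth is the distance from the TCP to the grasp point, in mm); z points along the fingers, y is the line along which they close (so a half turn about z gives the same grasp; the last joint's range is limited). The gripper opens to 85 mm and grips with 20 to 120 N. Pads are 22 mm wide; open, the fingers measure 114 mm over their backs; the gripper's body (76 mm by 85 mm) begins 54 mm behind the grasp point. The pads swing forward as they close: fully open they stand 13 mm farther back than shut.
Start: joints at [1.211, 0.217, 1.613, -0, 1.311, -0.112], TCP at [153.275, 605.926, 231.3] pointing down, gripper open.
Joint ranges: [-2.75, 2.75], [-0.78, 2.1], [0.31, 2.55], [-1.13, 4.27], [0.13, 2.63], [-2.58, 2.58]. Speed limits (rad/s): [2.79, 2.79, 3.14, 3.14, 3.14, 3.14].

INTERFACE

Orientations are given as [roll, pitch, yaw] about the fixed x, y, z axes, in that order (R = Rz(yaw) Ry(pitch) Rx(roll)).
In Python, from station import arm gives the robot as it stands.
- The arm moves only by the tool carry_out, never from a script. Its argument "commands" is one flat list of numbers, 5 for each row, row after row: the finger opening in cm, from 0 to 8.54, then the shift along the tool's x, y, z in cm, then the turn about the tool's z in degrees. In form: [jaw, dx, dy, dz, twist, jaw, dx, dy, dz, twist, ...]. A call has 1 to 5 rows; each row is the pose to reach, as a shift and turn from the pose commanded when the call began, along the tool's axes at that moment; what a row does not reach only later rows make up. A row lasts 1/8 s, in which the tool goes at most 62.5 mm and 10.7 degrees, less where a joint would pass 70% of its speed; a pose out of reach is approached as far as the arm can. A call with a gripper value outside its range is refused whole. The fingers move at their own pace and stop on an object; "force" is the grip in N (left out, the last holds). Time passes only in rows, so rows that repeat a pose let the fingers close. It gives the time, the measured TCP pose, the force, the opening and the grip force at its end, in the units of the state.
- arm.state(): the state, without advancing time (a new reading comes with each control period).
- arm.grab_frame(name): name is "scene" or "top" or "wrist"; returns a dict with "color" (480x640x3 uint8, red, green, blue), "fx", "fy", "cx", "cy" (pixels), "dist" ([k1, k2, p1, p2, k3] as OpenCV has them; the pictures are not rectified), "rvec" (rotation vector, rad) and "tvec" (3), from world to camera coordinates, as OpenCV has them. Camera axes: x right, y down, z forward; pixel columns grow to the right and rows downward; lengths in mm; the calibration is good to about 2 mm. A picture is of the moment at which its call begins. There is no depth.
- arm.finish_job(): hands the job in; it is judged then, once.
The state is a dict: "time_s": time; "joint_positions": joint angles; "joint_vel": joint speeds; "effort": joint torques, N m; "eef_pos": TCP position; "tcp_rot": TCP orientation; "force": force on the tool from outside, world axes, zero at the start; "wrist_torque": the same for the moment, N m; "width": opening from 0.0 (shut) to 1.0 (fully open); "grasp_force": force on a finger pad.
Only numpy, scipy, OpenCV 4.12 (cv2) and the standard library are available. Lean on these libraries where they do the work, as an engineer would, in place of code of your own. Each camera call takes 0.05 s, during which the arm holds its last target. There are 200 camera calls.

## Working session

There is one attempt and no reset: what is moved stays moved. The work goes in short steps, Python scripts to look and compute and a tool call to move; the robot and the scene stay as the last step left them, time stands still between calls to the robot, and variables do not carry over. Pictures are saved under pics/ and viewed, at most 10 in all, crops included, and the job is handed in when it is done.

Besides the shell and the picture viewer there is one more tool, called after "Call:" by a JSON object that holds its "op" and its "data". carry_out: Moves the arm, as the interface text tells. Its arguments: {"type":"object","properties":{"commands":{"type":"array"},"force":{"type":"number"}},"required":["commands"]}

```bash
mkdir -p pics; ls; cat > h.py <<'E'
import numpy as np, cv2, pickle
from scipy.spatial.transform import Rotation as R
from station import arm
def grab(n,save=None):
    f=arm.grab_frame(n); f={k:(np.array(v) if not np.isscalar(v) else v) for k,v in f.items()}
    f['K']=np.array([[f['fx'],0,f['cx']],[0,f['fy'],f['cy']],[0,0,1.]])
    if save:
        cv2.imwrite(f'pics/{save}.png',f['color'][:,:,::-1]); pickle.dump(f,open(f'pics/{save}.pkl','wb'))
    return f
def load(n): return pickle.load(open(f'pics/{n}.pkl','rb'))
def ray(f,uv):
    p=cv2.undistortPoints(np.array(uv,float).reshape(-1,1,2),f['K'],f['dist']).reshape(-1,2)
    M=cv2.Rodrigues(f['rvec'])[0]; d=np.c_[p,np.ones(len(p))]@M
    return -M.T@f['tvec'].ravel(), d/np.linalg.norm(d,axis=1)[:,None]
def onz(f,uv,z):
    c,d=ray(f,uv); return c+d*((z-c[2])/d[:,2])[:,None]
def tri(f1,u1,f2,u2):
    a,d=ray(f1,u1); b,e=ray(f2,u2); out=[]
    for i in range(len(d)):
        s=np.linalg.lstsq(np.c_[d[i],-e[i]],b-a,rcond=None)[0]
        p,q=a+s[0]*d[i],b+s[1]*e[i]; out.append(np.r_[(p+q)/2,np.linalg.norm(p-q)])
    return np.array(out)
def proj(f,P): return cv2.projectPoints(np.array(P,float).reshape(-1,1,3),f['rvec'],f['tvec'],f['K'],f['dist'])[0].reshape(-1,2)
E
python3 - <<'E'
from h import *
fs=grab('scene','s0');ft=grab('top','t0');fw=grab('wrist','w0')
for f in (fs,ft,fw): print(f['fx'],ray(f,[[320,240]]))
print(arm.state())
E
```

```text
pics
581.8735939369448 (array([ 973.85274171, -698.32474712, 1226.80905156]), array([[-0.32097521,  0.47994389, -0.81647338]]))
598.4235629531922 (array([ 258.53953536,  -21.7810459 , 1638.8032536 ]), array([[ 0.18566524, -0.01939161, -0.98242169]]))
346.33945300934994 (array([ 72.86785185, 624.31146983, 373.62779227]), array([[ 0.31718315, -0.0777322 , -0.94517329]]))
{'time_s': 0.15, 'joint_positions': array([ 1.21080185e+00,  2.17591194e-01,  1.61459697e+00, -1.08039201e-06,
        1.31137489e+00, -1.12182715e-01]), 'joint_vel': array([-0.00053864, -0.0033412 , -0.0036548 , -0.00165929, -0.00083536,
        0.0007839 ]), 'effort': array([ 2.26339325e-04, -3.97450340e+01, -3.04415882e+01, -2.24241503e-04,
        5.84963200e-03,  2.27249132e-05]), 'eef_pos': array([153.03686619, 605.29497486, 230.24547522]), 'tcp_rot': array([-3.13963452e+00, -2.19544168e-04,  2.89378095e+00]), 'force': array([-0.1277874 , -0.13083433,  0.7785085 ]), 'wrist_torque': array([ 0.04382456, -0.01082087, -0.00878027]), 'grasp_force': 0.0, 'width': 0.9983903846423328}
```

View pics/s0.png

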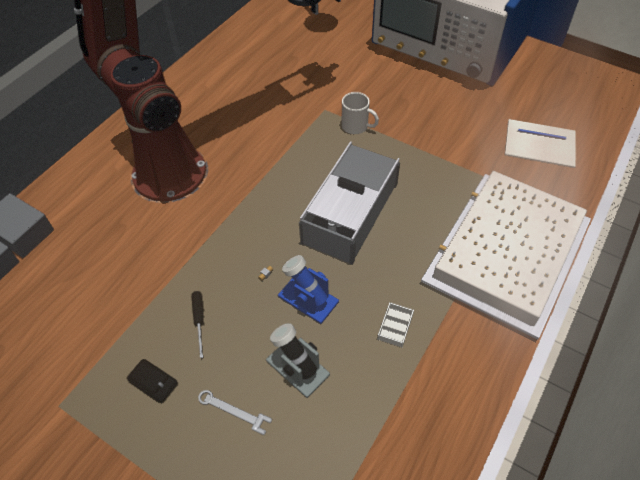

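View pics/t0.png

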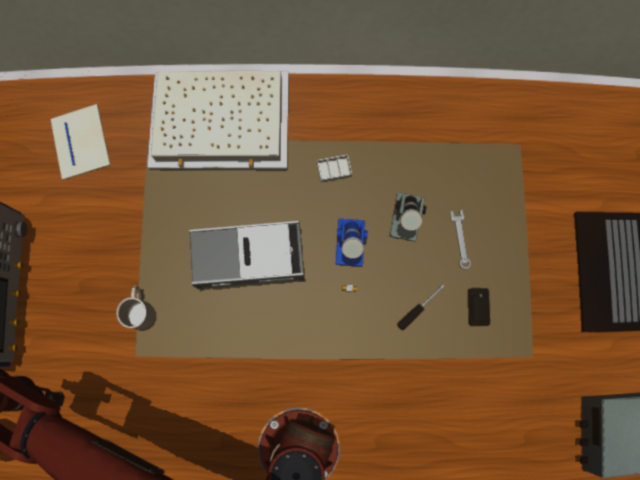

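The scene view shows the case at about (350,200) with its grip bar at (350,186), the blue decoy at (308,290) and the grey scope at (297,360). In the top view the case is at (245,252), the bar at (247,251) and the grey scope at (408,215). I'll enlarge the case and scope in both views.

```bash
python3 - <<'E'
from h import *
t=cv2.imread('pics/t0.png');s=cv2.imread('pics/s0.png')
def crop(i,u,v,w,h,k): return cv2.resize(i[v:v+h,u:u+w],None,fx=k,fy=k,interpolation=cv2.INTER_CUBIC)
a=np.hstack([crop(t,180,210,133,100,3),crop(t,375,175,133,100,3)])
b=np.hstack([crop(s,285,135,133,133,3)[:300],crop(s,235,310,133,100,3)])
b2=np.vstack([a,b]); 
cv2.imwrite('pics/c1.png',b2);print(b2.shape)
E
```

```text
(600, 798, 3)
```

View pics/c1.png

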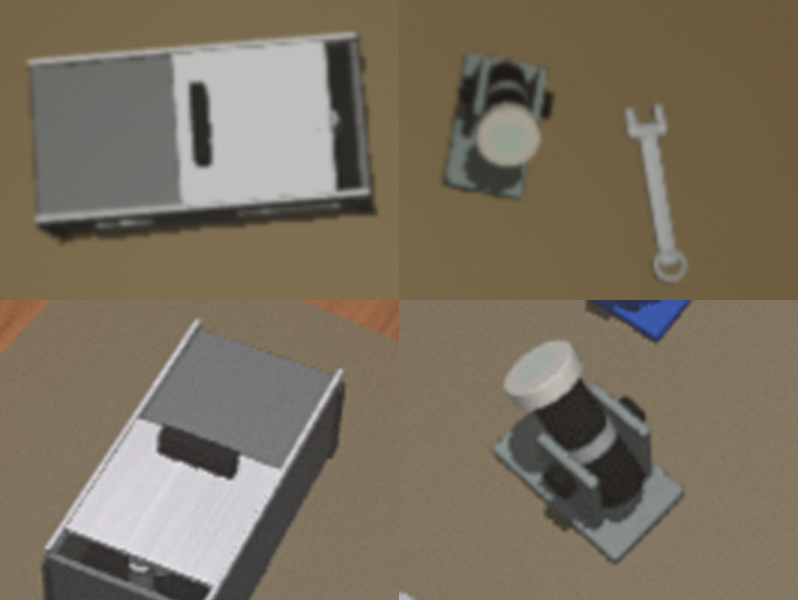

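The crops show the case rim, the dark bar at top-crop (200,124), a standard's head peeking out beyond the cover's edge, the scope base corners and the white ring. Now I'll measure them.

```bash
python3 - <<'E'
from h import *
np.set_printoptions(precision=1,suppress=True)
t=load('t0');s=load('s0')
T=lambda P:np.array(P,float)/3+[180-1/3,210-1/3]
S=lambda P:(np.array(P,float)-[0,300])/3+[285-1/3,135-1/3]
T2=lambda P:(np.array(P,float)-[399,0])/3+[375-1/3,175-1/3]
S2=lambda P:(np.array(P,float)-[399,300])/3+[235-1/3,310-1/3]
# case rim corners TL,TR,BR,BL
c=onz(t,T([[28,62],[357,35],[370,190],[38,220]]),107); print('rim',c, 'mean',c.mean(0))
for a,b in((0,1),(3,2)): d=c[a]-c[b]; print('yaw',np.degrees(np.arctan2(-d[0],d[1])),np.linalg.norm(d))
print('rim tri', tri(t,T([[28,62],[38,220]]),s,S([[199,322],[47,548]])) , tri(t,T([[28,62]]),s,S([[341,371]])))
# bar mask
g=cv2.cvtColor(t['color'],cv2.COLOR_RGB2GRAY)[230:280,238:260]; m=(g<90).astype('uint8')
n,l,st,ce=cv2.connectedComponentsWithStats(m); print(st,ce+[238,230])
# base corners z=12 : far-left, far-right, near-right, near-left
b=onz(t,T2([[468,53],[548,68],[520,198],[443,183]]),12); print('base',b,b.mean(0))
for i,j in((0,3),(1,2)): d=b[j]-b[i]; print('-x dir yaw',np.degrees(np.arctan2(d[1],d[0])),np.linalg.norm(d))
bs=onz(s,S2([[493,448],[683,490],[616,560]]),12); print('base scene',bs)
def ring(f,x,y,w,h):
    c=f['color'][y:y+h,x:x+w].astype(int); m=((c.min(2)>135)).astype('uint8')
    n,l,st,ce=cv2.connectedComponentsWithStats(m); k=1+st[1:,4].argmax()
    cn=max(cv2.findContours((l==k).astype('uint8'),0,1)[0],key=len); e=cv2.fitEllipse(cn); print(st[k],e[0][0]+x,e[0][1]+y,e[1:])
    return np.array([[e[0][0]+x,e[0][1]+y]])
u=ring(t,395,195,40,45);v=ring(s,265,318,40,40)
print('ring',tri(t,u,s,v), onz(t,u,125),onz(s,S2([[548,374]]),125),tri(t,T2([[508,134]]),s,S2([[545,374]])))
E
```

```text
rim [[571.4 292.5 107. ]
 [597.4   4.1 107. ]
 [461.1  -8.5 107. ]
 [432.4 277.8 107. ]] mean [515.6 141.5 107. ]
yaw 5.1614478548411 289.58432047369456
yaw 5.729698579323928 287.686118850423
rim tri [[ 512.1  231.9  213.2  103.8]
 [ 396.3  237.3 -133.1  210.7]] [[570.1 291.5 105.8   3.7]]
[[  0   0  22  50 958]
 [  6   8   6  27 135]
 [ 15  49   7   1   7]] [[248.7 254.8]
 [246.5 251.1]
 [256.  279. ]]
base [[ 704.7 -273.2   12. ]
 [ 691.  -349.1   12. ]
 [ 565.9 -318.7   12. ]
 [ 579.6 -246.8   12. ]] [ 635.3 -297.    12. ]
-x dir yaw 168.1035204558109 127.82056724394482
-x dir yaw 166.32012763988624 128.6967340579004
base scene [[ 566.7 -323.    12. ]
 [ 704.7 -276.8   12. ]
 [ 691.6 -347.2   12. ]]
[  7  16  19  18 259] 410.97445011138916 219.90488624572754 ((16.608591079711914, 18.07158851623535), 87.50464630126953)
[  5   6  25  22 365] 282.8152141571045 334.16887855529785 ((17.500484466552734, 25.118270874023438), 57.856292724609375)
ring [[ 600.6 -290.9  117.8    1.7]] [[ 599.6 -289.   125. ]] [[ 605.4 -292.8  125. ]] [[ 602.  -290.8  118.5    1.7]]
```

```bash
cat >> h.py <<'E'
def go(x,y,z,yaw):
    "shift (cm, tool axes) and twist (deg) from the pose now to TCP x,y,z mm and yaw deg"
    s=arm.state(); M=R.from_euler('xyz',s['tcp_rot'])
    d=M.inv().apply(np.array([x,y,z])-s['eef_pos'])/10
    tw=-(yaw-np.degrees(s['tcp_rot'][2])+180)%360-180 if False else -((yaw-np.degrees(s['tcp_rot'][2])+180)%360-180)
    print('shift cm',d.round(2),'twist',round(tw,1),'| t',round(s['time_s'],2),'tcp',s['eef_pos'].round(1),np.degrees(s['tcp_rot']).round(1),'F',s['force'].round(1),'w',round(s['width'],3),round(s['grasp_force'],1)); return d,tw
C0=np.array([515.6,141.5]); CY=5.45
def case(x,y): 
    a=np.radians(CY); return C0+[x*np.cos(a)-y*np.sin(a), x*np.sin(a)+y*np.cos(a)]
def tocase(p):
    a=np.radians(CY); d=np.array(p)[:2]-C0; return np.array([d[0]*np.cos(a)+d[1]*np.sin(a), -d[0]*np.sin(a)+d[1]*np.cos(a)])
E
python3 - <<'E'
from h import *
t=load('t0');s=load('s0')
p=onz(t,[[246.5,251.1]],131)[0]; q=tocase(p); print('bar top view',p,q)
g=cv2.cvtColor(s['color'],cv2.COLOR_RGB2GRAY); print('bar proj in scene',proj(s,[[*case(a,q[1]+b),131] for a in(-35,35) for b in(-7,7)]))
m=(g[165:205,325:375]<70).astype('uint8');n,l,st,ce=cv2.connectedComponentsWithStats(m);k=1+st[1:,4].argmax();print(cv2.boxPoints(cv2.minAreaRect(np.argwhere(l==k)[:,::-1].astype('float32')))+[325,165])
go(*case(0,q[1]-60),231,95.45)
E
```

```text
bar top view [513.22919533 136.40114488 131.        ] [-2.84436167 -4.85063347]
bar proj in scene [[337.80103396 179.10290366]
 [340.22185369 175.31339294]
 [363.41534067 188.4581746 ]
 [365.73452358 184.57110884]]
[[336.57664204 184.66423225]
 [339.61313725 176.31386757]
 [364.98540115 185.54014397]
 [361.94890594 193.89050865]]
shift cm [-48.71 -42.18  -0.  ] twist 70.4 | t 0.15 tcp [153.  605.3 230.2] [-179.9   -0.   165.8] F [-0.1 -0.1  0.8] w 0.998 0.0
```

Call:
{"op": "carry_out", "data": {"commands": [0,-48.7,-42.2,0,70.4,0,-48.7,-42.2,0,70.4,0,-48.7,-42.2,0,70.4,0,-48.7,-42.2,0,70.4,0,-48.7,-42.2,0,70.4], "force": 30}}

```text
time_s: 0.78
eef_pos: [332.7, 347.8, 231.1]
tcp_rot: [3.141, 0.0, 1.951]
force: [0.7, 0.2, 0.1]
width: -0.0
grasp_force: 0.0
```

```bash
python3 - <<'E'
from h import *
go(*case(0,-60),231,95.45)
E
```

```text
shift cm [-3.17e+01  7.65e+00  2.00e-02] twist 16.3 | t 0.78 tcp [332.7 347.8 231.1] [180.    0.  111.8] F [0.7 0.2 0.1] w -0.0 0.0
```

Call:
{"op": "carry_out", "data": {"commands": [0,-31.7,7.65,0,16.3,0,-31.7,7.65,0,16.3,0,-31.7,7.65,0,16.3,0,-31.7,7.65,0,16.3,0,-31.7,7.65,0,16.3]}}

```text
time_s: 1.4
eef_pos: [514.9, 93.8, 231.2]
tcp_rot: [3.141, -0.0, 1.671]
force: [0.5, 1.2, -1.3]
width: 0.003
grasp_force: 0.0
```

```bash
python3 - <<'E'
from h import *
go(*case(-2,-50),117,95.45)
E
```

```text
shift cm [-0.27  0.32 11.42] twist 0.3 | t 1.4 tcp [514.9  93.8 231.2] [180.   -0.   95.8] F [ 0.5  1.2 -1.3] w 0.003 0.0
```

Call:
{"op": "carry_out", "data": {"commands": [0,-0.3,0.2,5.7,0.3,0,-0.3,0.2,10,0.3,0,-0.3,0.2,11.4,0.3,0,-0.3,0.2,11.4,0.3]}}

```text
time_s: 1.9
eef_pos: [515.8, 93.0, 116.7]
tcp_rot: [-3.14, -0.0, 1.667]
force: [-0.3, 0.4, 0.3]
width: 0.002
grasp_force: 0.0
```

```bash
python3 - <<'E'
from h import *
grab('wrist','w1')
go(*case(-2,-50),117,95.45)
E
```

```text
shift cm [-0.18  0.1   0.13] twist 0.1 | t 1.95 tcp [517.2  93.2 118.3] [179.9   0.   95.5] F [ 0.5 -0.6 -0.4] w -0.004 0.0
```

View pics/w1.png

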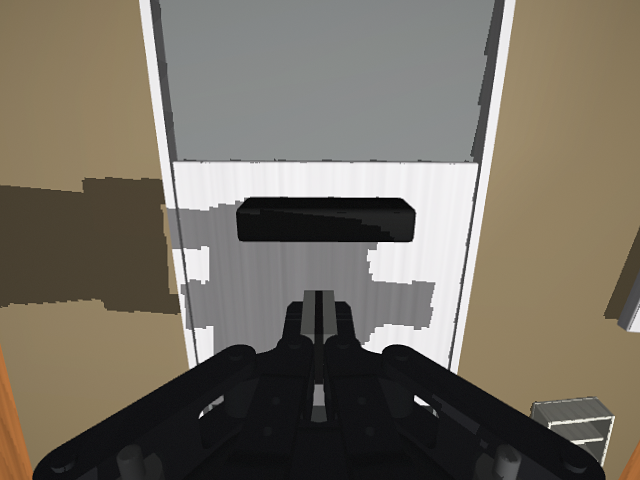

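The fingers at (319,310) stand behind the bar at (325,220), centred on it with a gap ahead. I'll push.

Call:
{"op": "carry_out", "data": {"commands": [0,2,0,0.2,0,0,4,0,0.2,0,0,6,0,0.2,0,0,8,0,0.2,0,0,10,0,0.2,0]}}

```text
time_s: 2.58
eef_pos: [509.2, 193.5, 118.2]
tcp_rot: [3.136, 0.0, 1.667]
force: [1.2, -2.4, 0.6]
width: -0.001
grasp_force: 1.1
```

Call:
{"op": "carry_out", "data": {"commands": [0,1,0,0,0,0,2,0,0,0,0,2.5,0,0,0,0,3,0,0,0,0,3,0,0,0]}}

```text
time_s: 3.2
eef_pos: [503.5, 222.7, 114.9]
tcp_rot: [-3.14, -0.001, 1.666]
force: [-0.3, 0.4, 0.2]
width: -0.002
grasp_force: 0.0
```

```bash
python3 - <<'E'
from h import *
s=arm.state(); print(s['force'],tocase(s['eef_pos']))
f=grab('wrist','w2');grab('top','t2')
E
```

```text
[-0.25455692  0.41584324  0.19739967] [-4.28898719 81.93142938]
```

Call:
{"op": "carry_out", "data": {"commands": [0,0.5,0,0,0,0,1,0,0,0,0,1.5,0,0,0,0,1.5,0,0,0]}}

```text
time_s: 3.8
eef_pos: [502.7, 230.6, 114.9]
tcp_rot: [-3.139, 0.015, 1.67]
force: [1.0, -19.9, 2.6]
width: -0.004
grasp_force: 9.9
```

Call:
{"op": "carry_out", "data": {"commands": [0,0.4,0,0,0,0,0.8,0,0,0,0,1,0,0,0,0,1,0,0,0]}}

```text
time_s: 4.3
eef_pos: [502.7, 230.8, 115.0]
tcp_rot: [-3.136, 0.034, 1.672]
force: [2.6, -44.9, 8.8]
width: -0.002
grasp_force: 22.6
```

At the stop. I'll back off and go up.

Call:
{"op": "carry_out", "data": {"commands": [0,-2,0,0,0,0,-4,0,-1,0,0,-6,0,-5,0,8.5,-10,0,-10,0,8.5,-16,0,-15,0]}}

```text
time_s: 4.92
eef_pos: [516.3, 101.2, 257.4]
tcp_rot: [3.138, -0.001, 1.669]
force: [1.1, 0.7, 0.6]
width: 0.415
grasp_force: 0.0
```

```bash
python3 - <<'E'
from h import *
go(*case(0,-95),265,95.45)
E
```

```text
shift cm [-5.48  0.3  -0.77] twist 0.2 | t 4.92 tcp [516.3 101.2 257.4] [ 1.798e+02 -1.000e-01  9.560e+01] F [1.1 0.7 0.6] w 0.415 0.0
```

Call:
{"op": "carry_out", "data": {"commands": [8.5,-5.5,0.3,-0.7,0,8.5,-5.5,0.3,-0.7,0,8.5,-5.5,0.3,-0.7,0]}}

```text
time_s: 5.3
eef_pos: [523.8, 47.1, 261.5]
tcp_rot: [3.141, -0.001, 1.666]
force: [-0.1, -0.4, 0.0]
width: 0.995
grasp_force: 0.0
```

```bash
python3 - <<'E'
from h import *
grab('wrist','w3');grab('top','t3')
go(*case(0,-95),265,95.45)
E
```

```text
shift cm [-0.1   0.11 -0.42] twist 0.1 | t 5.4 tcp [523.4  47.8 260.8] [-1.799e+02 -1.000e-01  9.560e+01] F [-0.1 -1.   0.6] w 0.997 0.0
```

View pics/w3.png

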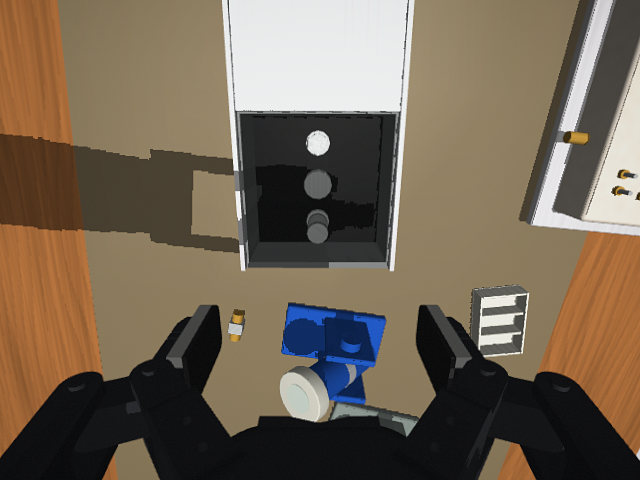

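The view shows hex at (318,143), wide at (318,184), and the tall standard at (318,232), in the -y well. I'll take a second view from another place to triangulate its cap.

Call:
{"op": "carry_out", "data": {"commands": [5.5,-6,0.1,2,0,5.5,-6,0.1,2,0,5.5,-6,0.1,2,0]}}

```text
time_s: 5.78
eef_pos: [530.3, -11.9, 240.7]
tcp_rot: [-3.14, -0.001, 1.667]
force: [-0.8, -0.2, 0.2]
width: 0.645
grasp_force: 0.0
```

```bash
python3 - <<'E'
from h import *
np.set_printoptions(precision=1,suppress=True)
f=grab('wrist','w4'); w=load('w3')
u=proj(f,[[*case(0,-112.5),95]])[0];v=proj(w,[[*case(0,-112.5),95]])[0]; print(u,v, tocase(arm.state()['eef_pos']))
def crop(g,c): 
    x,y=c.astype(int); return cv2.resize(g['color'][y-50:y+50,x-50:x+50,::-1],None,fx=4,fy=4,interpolation=cv2.INTER_CUBIC)
cv2.imwrite('pics/c2.png',np.hstack([crop(w,v),crop(f,u)])); print(v.astype(int)-50,u.astype(int)-50)
E
```

```text
[318.9 171.1] [319.4 231.8] [   0.4 -153.9]
[269 181] [268 121]
```

View pics/c2.png

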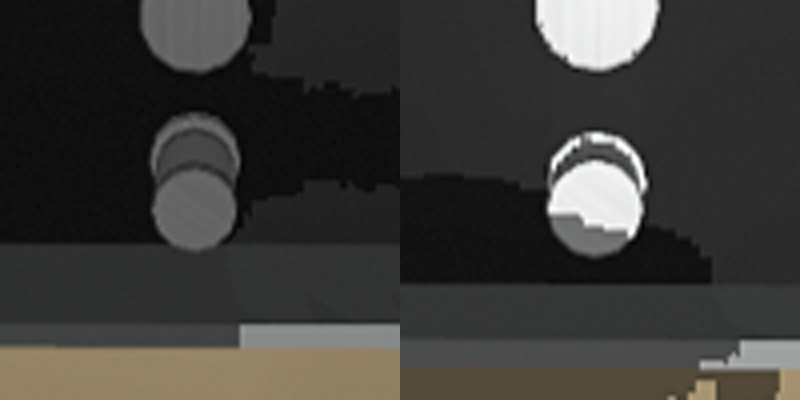

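The tall cap disc is at (195,209) in the left crop and (595,209) in the right one, with its collar just above. Triangulating.

```bash
python3 - <<'E'
from h import *
np.set_printoptions(precision=1,suppress=True)
w,f=load('w3'),load('w4')
a=np.array([[195,209]])/4+[269,181]-.4; b=np.array([[195,209]])/4+[268,121]-.4
p=tri(w,a,f,b); print(p,tocase(p[0]))
# end wall: inner/outer top edges, right view rows 340 & 368 ; left rows 325,347
for z in(100,107): print(z,[tocase(q) for q in onz(f,np.array([[150,340],[150,368]])/4+[268,121]-.4,z)],[tocase(q) for q in onz(w,np.array([[195,325],[195,347]])/4+[269,181]-.4,z)])
p=p[0]; go(p[0],p[1],58,95.45)
E
```

```text
[[524.4  27.6  92.7   0.2]] [  -2.1 -114.2]
100 [array([ -11.6, -140.6]), array([ -11.6, -146.6])] [array([  -1.9, -140.9]), array([  -1.9, -146.6])]
107 [array([ -11.3, -138.9]), array([ -11.3, -144.8])] [array([  -1.9, -138. ]), array([  -1.9, -143.6])]
shift cm [ 4.  -0.2 18.3] twist 0.1 | t 5.83 tcp [530.6 -11.7 241.2] [-180.    -0.1   95.6] F [ 0.8  0.1 -0.2] w 0.644 0.0
```

Call:
{"op": "carry_out", "data": {"commands": [5.5,4,-0.2,3,0,5.5,4,-0.2,6,0,5.5,4,-0.2,11,0,5.5,4,-0.2,15.5,0,5.5,4,-0.2,18.2,0]}}

```text
time_s: 6.45
eef_pos: [523.4, 28.4, 57.2]
tcp_rot: [-3.139, -0.001, 1.669]
force: [-0.4, 0.3, 0.4]
width: 0.647
grasp_force: 0.0
```

```bash
python3 - <<'E'
from h import *
go(524.4,27.6,58,95.45)
E
```

```text
shift cm [-0.09  0.09 -0.08] twist 0.2 | t 6.45 tcp [523.4  28.4  57.2] [-1.798e+02 -1.000e-01  9.560e+01] F [-0.4  0.3  0.4] w 0.647 0.0
```

Call:
{"op": "carry_out", "data": {"commands": [1.5,0,0,0,0,1.5,0,0,0,0,1.5,0,0,0,0,1.5,0,0,0,0], "force": 60}}

```text
time_s: 6.95
eef_pos: [526.1, 26.6, 60.8]
tcp_rot: [3.139, 0.0, 1.667]
force: [0.3, 0.9, 1.7]
width: 0.216
grasp_force: 58.6
```

Call:
{"op": "carry_out", "data": {"commands": [1.5,0,0,-1,0,1.5,0,0,-3,0,1.5,0,0,-5,0,1.5,0,0,-6.5,0,1.5,0,0,-6.5,0]}}

```text
time_s: 7.58
eef_pos: [526.3, 26.3, 126.2]
tcp_rot: [3.138, 0.001, 1.666]
force: [-0.4, -1.0, -1.2]
width: 0.217
grasp_force: 58.6
```

```bash
python3 - <<'E'
from h import *
s=arm.state();print(tocase(s['eef_pos']),s['width']*85.4);go(524.4,27.6,121,95.45); grab('wrist','w5')
E
```

```text
[  -0.31430509 -115.66913729] 18.566119101330926
shift cm [ 0.15 -0.18  0.52] twist 0.0 | t 7.58 tcp [526.3  26.3 126.2] [179.8   0.   95.5] F [-0.4 -1.  -1.2] w 0.217 58.6
```

View pics/w5.png

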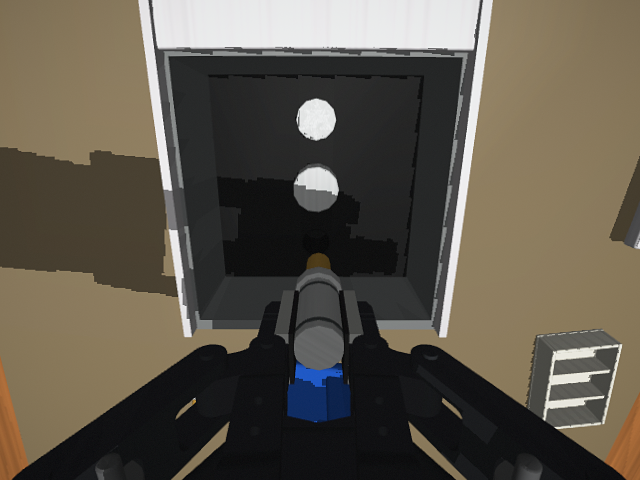

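Held upright; the brass connector is at (318,262) and the other two are still in their wells. Next I'll tip it by pushing the connector against the end wall with a lighter grip.

Call:
{"op": "carry_out", "data": {"commands": [1.5,-1.5,0,0,0,1.5,-2,0,0,0,1.5,-2.6,0,0,0,1.5,-3.2,0,0,0,1.5,-3.8,0,0,0], "force": 30}}

```text
time_s: 8.25
eef_pos: [527.1, -7.3, 122.9]
tcp_rot: [-3.139, -0.01, 1.664]
force: [-0.4, 12.8, -0.1]
width: 0.217
grasp_force: 59.7
```

```bash
python3 - <<'E'
from h import *
s=arm.state();print(tocase(s['eef_pos']));go(524.4,27.6,126,95.45); grab('wrist','w6');grab('scene','s6')
E
```

```text
[  -2.71310157 -149.26534451]
shift cm [ 3.51  0.06 -0.28] twist -0.1 | t 8.25 tcp [527.1  -7.3 122.9] [-179.9   -0.6   95.3] F [-0.4 12.8 -0.1] w 0.217 59.7
```

View pics/w6.png

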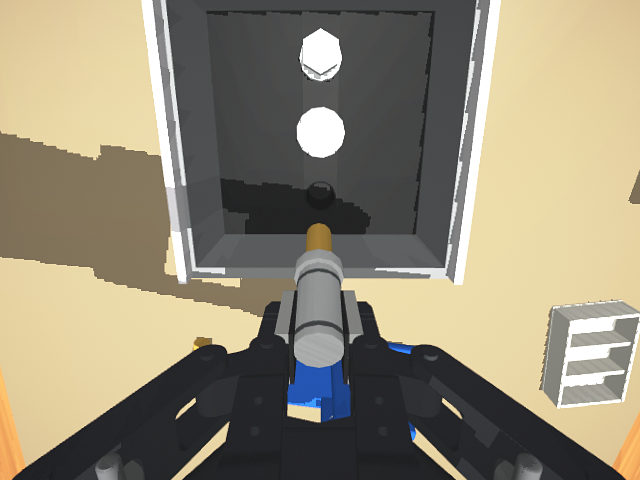

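It is tipping: cap at (318,348), brass end at (318,225). I'll continue.

Call:
{"op": "carry_out", "data": {"commands": [1.5,-0.6,0,0,0,1.5,-1.2,0,0,0,1.5,-1.7,0,0,0,1.5,-2.2,0,0,0,1.5,-2.2,0,0,0]}}

```text
time_s: 8.98
eef_pos: [529.4, -31.9, 123.6]
tcp_rot: [-3.139, -0.005, 1.665]
force: [-1.9, 3.7, 2.2]
width: 0.211
grasp_force: 51.6
```

```bash
python3 - <<'E'
from h import *
s=arm.state();print(tocase(s['eef_pos']));go(524.4,27.6,126,95.45); f=grab('wrist','w7')
im=cv2.resize(f['color'][180:380,240:400,::-1],None,fx=3.7,fy=3,interpolation=cv2.INTER_CUBIC)
im=cv2.resize(f['color'][190:390,250:390,::-1],None,fx=3,fy=3,interpolation=cv2.INTER_CUBIC); cv2.imwrite('pics/c7.png',im)
E
```

```text
[  -2.68204605 -173.92229419]
shift cm [ 5.97  0.06 -0.22] twist -0.0 | t 8.97 tcp [529.4 -31.9 123.6] [-179.8   -0.3   95.4] F [-1.9  3.7  2.2] w 0.211 51.6
```

View pics/c7.png

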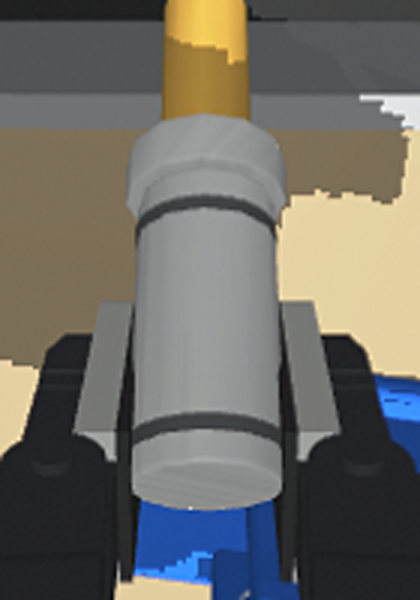

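The tilted standard is clear: cap edges at crop rows 462 and 508, collar rims at 115 and 158, brass running off the top. I'll fit the tilt in the tool's x-z plane.

```bash
cat >> h.py <<'E'
from scipy.optimize import least_squares
def tilt(f,st,obs,th0=30):
    "obs: (s, r signed to tool +x side, u, v). Returns cap lean to tool -x (deg), face centre and grasp s in tool frame"
    M=R.from_euler('xyz',st['tcp_rot']); T=st['eef_pos']; obs=np.array(obs,float)
    def pts(p): # p: face x,z in tool frame (z down), theta
        a=np.array([-np.sin(p[2]),0,-np.cos(p[2])]); n=np.array([np.cos(p[2]),0,-np.sin(p[2])])
        return T+M.apply(np.array([p[0],0,p[1]])+obs[:,:1]*a+obs[:,1:2]*n)
    r=least_squares(lambda p:(proj(f,pts(p))-obs[:,2:])[:,1],[30,40,np.radians(th0)])
    p=r.x; a=np.array([-np.sin(p[2]),-np.cos(p[2])]); g=np.array([0,-19])-p[:2]
    print('tilt',np.degrees(p[2]).round(2),'face xz',p[:2].round(1),'s of grasp',(g@a).round(1),'off',(g@[np.cos(p[2]),-np.sin(p[2])]).round(1),'res',r.fun.round(2)); return p
E
python3 - <<'E'
from h import *
f=load('w7'); c=f['color'].astype(int)
col=c[130:240,314:324].mean(1); b=(col[:,0]-col[:,2]>35); rows=np.where(b)[0]+130; print('brass rows',rows.min(),rows.max())
v=lambda y:190+y/3-.33
o=[(82,-10,318.6,v(508)),(82,10,318.6,v(462)),(40,12,318.6,v(158)),(32,12,318.6,v(115)),(0,7,318.6,rows.min()-.5)]
tilt(f,arm.state(),o); tilt(f,arm.state(),o[:4])
E
```

```text
brass rows 183 227
tilt 36.34 face xz [46.2 33.5] s of grasp 69.7 off -6.1 res [ 0.2  -0.33  0.62 -0.28 -0.2 ]
tilt 36.71 face xz [46.6 33.3] s of grasp 69.8 off -6.1 res [ 0.05 -0.11  0.52 -0.46]
```

Call:
{"op": "carry_out", "data": {"commands": [1.5,-0.3,0,0.2,0,1.5,-0.5,0,0.3,0,1.5,-0.5,0,0.3,0]}}

```text
time_s: 9.4
eef_pos: [530.3, -37.4, 120.5]
tcp_rot: [-3.14, -0.003, 1.666]
force: [-1.6, 5.7, -0.3]
width: 0.213
grasp_force: 49.4
```

```bash
cat >> h.py <<'E'
def rows(f,u=318):
    "candidate edge rows: strong vertical steps in the central columns"
    c=cv2.cvtColor(f['color'],cv2.COLOR_RGB2GRAY)[:,u-4:u+5].astype(float).mean(1); d=np.diff(c)
    col=f['color'][:,u-4:u+5].astype(int).mean(1); b=np.where((col[:,0]-col[:,2]>60)&(np.arange(480)>150)&(np.arange(480)<300))[0]
    print('brass',b.min(),b.max()); print([(i,int(d[i])) for i in range(150,400) if abs(d[i])>7])
E
python3 - <<'E'
from h import *
print('w7');rows(load('w7')); f=grab('wrist','w8'); rows(f); go(524,27,126,95.45)
E
```

```text
w7
brass 183 227
[(163, -17), (164, -22), (165, -7), (170, 13), (181, 28), (182, 121), (183, 24), (204, -39), (205, -34), (227, 14), (228, 8), (242, -10), (246, 7), (253, -19), (254, -49), (255, -24), (258, 52), (259, 35), (326, -53), (327, -37), (331, -7), (332, 84), (333, 13), (343, -19), (344, -7), (359, -63), (373, 27), (374, 7), (375, -34), (382, 19), (383, 25), (384, 35), (397, -16), (398, -22), (399, -18)]
brass 173 223
[(156, -24), (157, -20), (161, 11), (162, 10), (167, -7), (172, 124), (173, 49), (204, -9), (205, -7), (209, -20), (210, -33), (211, -10), (223, 12), (224, 11), (239, -13), (240, -13), (243, 11), (252, -56), (253, -41), (257, 70), (258, 17), (329, -58), (330, -35), (334, -7), (335, 83), (336, 15), (345, 11), (346, -18), (347, -21), (357, -30), (358, -34), (370, 34), (372, -28), (379, 16), (380, 23), (381, 34), (394, -27), (395, -17), (396, -21), (397, -26), (398, -8)]
shift cm [ 6.47 -0.02 -0.52] twist -0.0 | t 9.45 tcp [530.3 -37.4 120.6] [-179.9   -0.2   95.4] F [-2.2  5.7  0. ] w 0.219 49.4
```

```bash
python3 - <<'E'
from h import *
f=load('w8')
tilt(f,arm.state(),[(82,-10,318,358),(82,10,318,346.7),(40,12,318,240),(32,12,318,224),(0,7,318,172.7)])
f=load('w7');s=arm.state();s['eef_pos']=np.array([529.4,-31.9,123.6]);s['tcp_rot'][:]=[np.radians(-179.8),np.radians(-.3),np.radians(95.4)]
tilt(f,s,[(82,-10,318,359),(82,10,318,344),(40,12,318,242.7),(32,12,318,228),(0,7,318,182.6)])
E
```

```text
tilt 41.22 face xz [52.2 27.8] s of grasp 69.6 off -8.4 res [-0.01 -0.01  0.28 -0.31  0.05]
tilt 36.5 face xz [46.2 33.5] s of grasp 69.7 off -5.9 res [ 0.24 -0.38  0.49 -0.07 -0.27]
```

Tilt is 41°, close to the 40° wanted. I'll grip firmly, lift clear, then travel.

Call:
{"op": "carry_out", "data": {"commands": [1.5,0,0,0,0,1.5,0,0,0,0,1.5,0,0,-2,0,1.5,0,0,-5,0,1.5,0,0,-10,0], "force": 110}}

```text
time_s: 10.07
eef_pos: [529.4, -39.1, 219.5]
tcp_rot: [-3.136, 0.001, 1.666]
force: [1.3, 0.7, -0.8]
width: 0.201
grasp_force: 107.4
```

```bash
cat >> h.py <<'E'
L0=np.array([605,-290.5,124.]); SY=-12.8
def final(p,L=L0,sy=SY,dz=0,dist=45):
    h=-np.array([np.cos(np.radians(sy)),np.sin(np.radians(sy))]); v=np.r_[np.cos(np.radians(50))*h,np.sin(np.radians(50))]
    F=L+dist*v; return F[0]+p[0]*h[0],F[1]+p[0]*h[1],F[2]+p[1]+dz,sy
E
python3 - <<'E'
from h import *
f=grab('wrist','w9');rows(f)
go(*final([52,28],dz=70))
E
```

```text
brass 179 225
[(161, -8), (165, 9), (166, 13), (176, 42), (177, 35), (178, 26), (200, -17), (201, -37), (202, -15), (225, 11), (226, 8), (240, -7), (241, -9), (244, 8), (252, -12), (253, -43), (254, -23), (257, 33), (258, 38), (259, 7), (327, -33), (328, -39), (333, 50), (334, 28), (343, 8), (344, -11), (345, -14), (357, -8), (358, 107), (359, 41), (378, -10), (379, -11), (380, -9), (381, -11), (382, -11), (383, -15)]
shift cm [-23.07  -3.05  -2.63] twist 108.3 | t 10.12 tcp [534.8 -40.1 229.3] [179.4   0.3  95.5] F [ 3.4 -1.   4. ] w 0.201 107.4
```

Call:
{"op": "carry_out", "data": {"commands": [1.5,-5,-0.7,-2.6,10,1.5,-10,-1.4,-2.6,20,1.5,-15,-2,-2.6,30,1.5,-18,-2.5,-2.6,40,1.5,-20,-3,-2.6,50]}}

```text
time_s: 10.75
eef_pos: [519.7, -243.2, 246.6]
tcp_rot: [3.141, 0.002, 0.786]
force: [-0.2, -0.3, -1.2]
width: 0.206
grasp_force: 107.3
```

```bash
python3 - <<'E'
from h import *
go(*final([52,28],dz=70))
E
```

```text
shift cm [-1.63  2.53 -0.98] twist 57.8 | t 10.75 tcp [ 519.7 -243.2  246.6] [1.799e+02 1.000e-01 4.500e+01] F [-0.2 -0.3 -1.2] w 0.206 107.3
```

Call:
{"op": "carry_out", "data": {"commands": [1.5,-0.4,0.6,-0.9,10,1.5,-0.8,1.2,-0.9,20,1.5,-1.2,1.8,-0.9,30,1.5,-1.6,2.5,-0.9,40,1.5,-1.6,2.5,-0.9,50]}}

```text
time_s: 11.38
eef_pos: [526.6, -270.9, 255.5]
tcp_rot: [3.14, 0.001, -0.086]
force: [-0.0, 0.1, -1.2]
width: 0.197
grasp_force: 107.2
```

Call:
{"op": "carry_out", "data": {"commands": [1.5,0,0,0,6.8,1.5,0,0,0,6.8,1.5,0,0,0,6.8,1.5,0,0,0,6.8,1.5,0,0,0,6.8]}}

```text
time_s: 12.0
eef_pos: [527.0, -269.1, 256.3]
tcp_rot: [3.141, -0.0, -0.197]
force: [-0.2, -0.7, -1.5]
width: 0.198
grasp_force: 107.2
```

```bash
python3 - <<'E'
from h import *
f=grab('wrist','w10');rows(f);s=arm.state()
go(*final([52,28],dz=70))
cv2.imwrite('pics/c10.png',cv2.resize(f['color'][60:390,210:430,::-1],None,fx=1.8,fy=1.8,interpolation=cv2.INTER_CUBIC))
print(proj(f,[L0]))
E
```

```text
brass 178 225
[(158, -14), (159, -29), (160, -16), (162, -7), (163, -29), (164, -30), (165, -14), (177, 27), (178, 41), (179, 9), (221, -11), (222, -26), (223, -20), (225, 54), (226, 31), (238, -7), (239, -18), (240, -20), (241, -11), (242, -17), (243, -8), (244, 8), (252, -14), (253, -38), (254, -18), (257, 34), (258, 31), (327, -40), (328, -29), (333, 57), (334, 16), (343, 7), (344, -14), (345, -10), (359, 8), (360, 8), (362, -9), (363, 9), (365, 8), (368, 8), (371, 8), (373, 7)]
shift cm [-0.02  0.36 -0.01] twist 1.5 | t 12.05 tcp [ 527.  -269.1  256.3] [180.   -0.  -11.3] F [-0.9 -0.7 -1.9] w 0.205 107.2
[[323.78231567 123.63650224]]
```

View pics/c10.png

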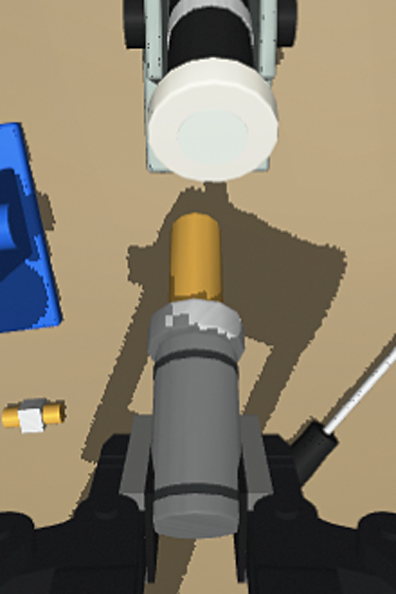

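The lens (teal disc) is at about crop (212,133), so pixel (328,134), a little right of the standard's axis; the scope base's front edge is visible too. I'll measure the lens here and again after a move.

```bash
cat >> h.py <<'E'
def lens(f,guess,r=45):
    x,y=np.array(guess,int); c=cv2.GaussianBlur(f['color'],(3,3),0)[max(y-r,0):y+r,x-r:x+r].astype(int)
    m=((c[:,:,1]-c[:,:,0]>3)&(c.min(2)>160)).astype('uint8'); n,l,st,ce=cv2.connectedComponentsWithStats(m); k=1+st[1:,4].argmax()
    cn=max(cv2.findContours((l==k).astype('uint8'),0,1)[0],key=len); e=cv2.fitEllipse(cn)
    u=np.array(e[0])+[x-r,max(y-r,0)]; print('lens',u.round(1),e[1:],st[k,4]); return u[None]
E
python3 - <<'E'
from h import *
np.set_printoptions(precision=2,suppress=True)
f=load('w10');u=lens(f,(328,134));print(onz(f,u,125))
b=onz(f,[[291.7,155.6],[358.9,154.4]],12);d=b[0]-b[1];print(b,'yaw from front edge',np.degrees(np.arctan2(-d[0],d[1])),np.linalg.norm(d))
p=tilt(f,arm.state(),[(82,-10,318,359),(82,10,318,344.8),(40,12,318,241.3),(32,12,318,226),(0,7,318,178.3)])
t=load('t3')
ut=lens(t,(411,219),14);print(tri(f,u,t,ut))
us=lens(load('s0'),(282,334),16);print(tri(f,u,load('s0'),us))
E
```

```text
lens [327.8 135.5] ((29.947038650512695, 38.570316314697266), 87.85710144042969) 956
[[ 595.95 -291.88  125.  ]]
[[ 578.06 -251.23   12.  ]
 [ 564.99 -323.66   12.  ]] yaw from front edge -10.227279701428069 73.59672329473896
tilt 38.12 face xz [50.3 30.9] s of grasp 70.3 off -8.8 res [ 0.04 -0.07  0.27 -0.22 -0.01]
lens [411.4 219.7] ((3.354064702987671, 5.637457847595215), 94.45333099365234) 19
[[ 597.28 -290.1   133.71    3.76]]
lens [281.  331.6] ((4.993869304656982, 11.093076705932617), 52.02177047729492) 49
[[ 596.12 -291.76  126.06    0.31]]
```

```bash
python3 - <<'E'
from h import *
L=np.array([596.1,-291.8,125.8])
print(final([50.3,30.9],L,-11.3)); go(*final([50.3,30.9],L,-11.3,dz=8))
E
```

```text
(np.float64(518.4103698175212), np.float64(-276.276080028779), np.float64(191.17199994035403), -11.3)
shift cm [-0.7   0.87  5.72] twist 0.0 | t 12.05 tcp [ 527.  -269.1  256.3] [180.   -0.  -11.3] F [-0.9 -0.7 -1.9] w 0.205 107.2
```

Call:
{"op": "carry_out", "data": {"commands": [1.5,-0.7,0.9,1,0,1.5,-0.7,0.9,3,0,1.5,-0.7,0.9,5,0,1.5,-0.7,0.9,5.7,0,1.5,-0.7,0.9,5.7,0]}}

```text
time_s: 12.68
eef_pos: [517.8, -276.0, 197.8]
tcp_rot: [-3.141, 0.002, -0.197]
force: [0.6, -0.4, -1.4]
width: 0.203
grasp_force: 107.2
```

```bash
python3 - <<'E'
from h import *
np.set_printoptions(precision=2,suppress=True)
f=grab('wrist','w11');w=load('w10');u=lens(w,(328,134)); v=lens(f,proj(f,[[596,-292,126]])[0],60)
L=tri(w,u,f,v);print(L,tri(f,v,load('s0'),[[281.,331.6]]));rows(f,319)
# brass centreline columns
c=f['color'].astype(int)
for r in (190,200,210,220):
    m=np.where((c[r,290:350,0]-c[r,290:350,2])>60)[0]+290; print(r,m.min(),m.max(),m.mean())
s=arm.state();M=R.from_euler('xyz',s['tcp_rot']);print('axis plane col',proj(f,[s['eef_pos']+M.apply(q) for q in([50,0,31],[20,0,-5],[-5,0,-38])]))
go(*final([50.3,30.9],L[0][:3],-11.3))
E
```

```text
lens [327.8 135.5] ((29.947038650512695, 38.570316314697266), 87.85710144042969) 956
lens [316.1 125.4] ((39.98198318481445, 49.759002685546875), 90.9803237915039) 1626
[[ 596.13 -291.81  129.12    0.02]] [[ 596.19 -291.71  126.08    0.24]]
brass 178 225
[(157, -35), (158, -33), (159, -8), (163, -10), (166, -8), (167, -26), (168, -19), (177, 27), (178, 41), (179, 9), (219, -7), (220, -17), (221, -26), (222, -10), (225, 53), (226, 32), (231, -21), (232, -13), (235, -10), (236, -23), (237, -9), (241, -8), (244, 7), (252, -12), (253, -39), (254, -19), (257, 30), (258, 34), (327, -40), (328, -29), (333, 57), (334, 16), (343, 7), (344, -13), (345, -10), (358, -15), (359, -7), (367, 9), (368, -10), (370, 17), (371, 7), (374, 7), (377, 15), (380, 13), (383, 11), (385, 9), (388, 11)]
190 305 331 318.0
200 305 332 318.5
210 305 332 318.5
220 304 332 318.0
axis plane col [[315.95 187.39]
 [315.46 271.51]
 [314.83 370.98]]
shift cm [ 0.   -0.01  0.44] twist -0.0 | t 12.72 tcp [ 518.4 -276.4  198.9] [-180.     0.   -11.3] F [ 0.   0.4 -0.9] w 0.206 107.2
```

Call:
{"op": "carry_out", "data": {"commands": [1.5,0,-0.1,0.3,0,1.5,0,-0.1,0.6,0,1.5,0,-0.1,0.6,0,1.5,0,-0.1,0.6,0,1.5,0,-0.1,0.6,0]}}

```text
time_s: 13.35
eef_pos: [518.6, -275.6, 193.5]
tcp_rot: [3.141, -0.0, -0.197]
force: [-0.7, -0.1, -0.4]
width: 0.202
grasp_force: 107.2
```

```bash
python3 - <<'E'
from h import *
np.set_printoptions(precision=2,suppress=True)
f=grab('wrist','w12');s=arm.state();rows(f,318);v=lens(f,proj(f,[[596,-292,126]])[0],60)
p=tilt(f,s,[(82,-10,318,359),(82,10,318,344.8),(40,12,318,241.3),(32,12,318,226),(0,7,318,178.3)])
F=s['eef_pos']+R.from_euler('xyz',s['tcp_rot']).apply([p[0],1,p[1]]); L=np.array([596.1,-291.8,126.3]); d=F-L; h=-np.array([np.cos(np.radians(-11.3)),np.sin(np.radians(-11.3))]);a=np.r_[.643*h,.766]
print(F,'dist along axis',d@a,'lateral',d-(d@a)*a); go(*final(p,L,-11.3))
# compact check in scene: projected face/cap for consistency of other things
g=grab('top','t12');t=load('t3');df=cv2.absdiff(g['color'],t['color']).max(2)[120:340,310:520]>60
n,l,st,ce=cv2.connectedComponentsWithStats(df.astype('uint8'));print([(x[:4]+[310,120,0,0]).tolist() for x in st[1:] if x[4]>15])
E
```

```text
brass 178 225
[(159, -30), (160, -36), (162, -9), (163, -10), (164, 8), (167, -9), (168, -9), (169, -7), (170, -10), (171, -15), (172, -10), (177, 27), (178, 42), (179, 10), (223, -15), (224, -30), (225, 41), (226, 33), (234, -25), (235, -24), (239, -9), (240, -14), (241, -8), (244, 7), (252, -12), (253, -39), (254, -19), (257, 30), (258, 34), (259, 7), (327, -38), (328, -30), (333, 55), (334, 17), (343, 7), (344, -13), (345, -10), (358, -15), (359, -7), (372, 8), (373, -10), (375, 14), (376, -9), (378, 16), (385, 12), (388, 11), (391, 8), (392, -8), (393, 8)]
lens [316.9 127.2] ((40.66075897216797, 50.78669357299805), 90.11514282226562) 1687
tilt 38.13 face xz [50.3 30.8] s of grasp 70.3 off -8.9 res [ 0.04 -0.07  0.27 -0.22 -0.01]
[ 567.79 -286.52  162.7 ] dist along axis 46.395342531238285 lateral [ 0.95 -0.56  0.86]
shift cm [-0.01  0.07  0.19] twist -0.0 | t 13.4 tcp [ 518.6 -275.7  193.5] [180.   -0.  -11.3] F [-0.  -0.4 -0.5] w 0.204 107.2
[[322, 188, 149, 152], [391, 228, 9, 10], [310, 253, 4, 70]]
```

```bash
python3 -c "
from station import arm
print(arm.finish_job())"
```

```text
the job is handed in; nothing more can be done
None
```

I handed the job in with the cover fully open and the tall standard held still in the air, its connector face about 46 mm from the lens, 1–2 mm off-centre and about 2° off square by my measurements; the verdict was not returned.

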